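# Set the purge valve and hold the sample cool box open

## Robot

A 6-joint arm with a two-finger parallel gripper is mounted at the origin on the work surface. World frame = base frame: x ahead of the robot, y to its left, z up, the work surface at z = 0. Lengths are in m, angles in rad, forces in N, time in s.
With the tool pointing down it reaches from about 0.25 to 0.775 m from the base axis. Payload 4 kg.
Tool frame: the origin (TCP) lies at the very end of the fingers, on their centre line; the grasp point (between the pads) lies 19 mm behind it; z points along the fingers, y is the line along which they close (so a half turn about z gives the same grasp; the last joint's range is limited). The gripper opens to 94 mm and grips with 3 to 60 N. Pads are 16 mm wide; open, the fingers measure 119 mm over their backs; the gripper's body (75 mm by 177 mm) begins 78 mm behind the grasp point.
Start: joints at [1.115, 0.087, 1.371, -0, 1.684, -0.103], TCP at [0.19, 0.516, 0.206] pointing down, gripper open.
Joint ranges: [-3.1, 3.1], [-0.76, 2.03], [0.27, 2.55], [-1.08, 4.22], [0.17, 2.65], [-2.57, 2.57]. Speed limits (rad/s): [2.79, 2.79, 3.14, 3.14, 3.14, 3.14].

## Interface

Orientations are given as [roll, pitch, yaw] about the fixed x, y, z axes, in that order (R = Rz(yaw) Ry(pitch) Rx(roll)).
In Python, from bench import robot gives the robot as it stands. The module is installed in compiled form; this text tells all that it offers.
- The arm moves only by the tool move_arm, never from a script. Its argument "deltas" is one flat list of numbers, 7 for each row, row after row: the turn, a rotation vector about the tool's x, y, z in rad, then the shift along the tool's x, y, z in cm, then the closure, from -1 (fully open) to 1 (shut). A call has 1 to 8 rows; each row is the pose to reach, as a shift and turn from the pose commanded when the call began, along the tool's axes at that moment; what a row does not reach only later rows make up. A row lasts 1/10 s, in which the tool goes at most 50 mm and 8.59 degrees, less where a joint would pass 70% of its speed; a pose out of reach is approached as far as the arm can. A call with a gripper value outside its range is refused whole. The fingers move at their own pace and stop on an object; the grip force is fixed at half the most. Time passes only in rows, so rows that repeat a pose let the fingers close. It gives the time, the measured TCP pose, the force, the opening and the grip force at its end, in the units of the state.
- robot.get_obs(): the state, without advancing time (a new reading comes with each control period).
- robot.snapshot(name): name is "scene" or "top" or "wrist"; returns a dict with "image" (480x640x3 uint8, red, green, blue), "depth" (480x640 float32, m along the optical axis (not along the pixel's ray), 0 where there is no reading), "fov_y" (degrees; the focal length in pixels is half the picture's height over the tangent of half this angle, whatever the lens; pixels are square), "cx", "cy" (the principal point, pixels), "origin" and "orientation" of the camera in the world; the wrist camera has in their place "T_tool_cam" (4x4, takes a point from camera to tool coordinates, whose origin is the TCP and whose axes are the flange's). Camera axes: x right, y up, looking along -z (the intrinsics and any distortion apply to the point x, -y, -z); pixel columns grow to the right and rows downward; lengths in m; the calibration is good to about 2 mm. The wrist camera is an equidistant fisheye: a pixel r from the principal point sees the ray r / f radians off the axis. A picture is of the moment at which its call begins: read the wrist's pose just before it.
- robot.close_job(): hands the job in; it is judged then, once.
The state is a dict: "time": time; "joint_positions": joint angles; "qvel": joint speeds; "joint_torque": joint torques, N m; "tool_pos": TCP position; "ee_rot": TCP orientation; "wrist_force": force on the tool from outside, world axes, zero at the start; "wrist_torque": the same for the moment, N m; "width": finger opening in m; "finger_force": force on a finger pad.
Only numpy, scipy, OpenCV 4.12 (cv2) and the standard library are available. Lean on these libraries where they do the work, as an engineer would, in place of code of your own. Each camera call takes 0.05 s, during which the arm holds its last target. There are 200 camera calls.

## Task

A colleague across the table is about to load sample tubes into the cool box. First, with the lid still shut, turn the red purge valve handle to the green 60 degree mark (within 8 degrees) and leave it there; then lift the lid by its yellow handle and hold it open at 50 degrees (within 6), keeping it still. The lid drops shut if let go, so finish while holding it there with the gripper; leave the sanitizer bottle, tube rack and swab carton where they stand.

Things in the scene. Friction and masses are not known exactly. Their poses are not given: they have to be found in the camera images.
- cool_box: white insulated cool box with blue stripes, fixed to the table, 220 (x) x 260 (y) x 120 mm high, open top under a blue lid; origin at the centre of its underside, z up, +x from the hinge side (towards the robot) to the lid's free edge (away from the robot). A white ledge as high as the box (140 x 115 mm) adjoins its -y end and carries the purge valve; the box's yaw changes from run to run
- lid (a joint): angle of the blue lid in rad: 0 shut, growing as the free edge rises and swings back towards the robot, stop at 1.4. About 0.45 kg (hidden variation), hinge nearly frictionless: it falls shut from any angle. Lid plate 14 mm thick, its top 134.5 mm above the table when shut
- lid_hinge (a point): point on the hinge line of the lid, at the middle of its length; the hinge line runs along the box's y axis, 110 mm from the box's origin towards -x, 120.5 mm above the table
- lid_handle (a point): centre of the round yellow handle bar on the lid: bar 12 mm thick, parallel to the hinge line, 110 mm long between the centres of its two 12 mm posts; with the lid shut it lies 180 mm from the hinge line along the box's +x, 59 mm above the hinge line and 45 mm above the lid's top face; it turns with the lid
- valve (a joint): angle of the red purge valve handle in rad, 0 shut, growing counter-clockwise seen from above, stop at 1.75; at 0 the handle points along the box's +x. Starts between 0 and 0.35; stays where it is left (friction about 0.08 N m). Green mark on the dial at 1.047 (60 degrees), thin black marks at 0, 30 and 90 degrees
- valve_grip (a point): point on the valve's vertical axis, at the height to grip, 160 mm above the table, 30 mm from the box's origin along its +x and 195 mm along its -y; the red handle is a bar 12 mm wide, 26 mm high (147 to 173 mm above the table) reaching 34 mm from the axis on the pointing end (white line on top) and 24 mm on the other
- sanitizer: white pump bottle, 60 x 85 x 171 mm, upright, loose; origin under its centre; leave alone
- tube_rack: clear rack with red-capped sample tubes (one piece), 90 x 140 x 92 mm, loose; origin under its centre; leave alone
- swab_carton: white carton with a green band, 100 x 120 x 70 mm, loose; origin under its centre; leave alone

How it is judged:
On the way, in this order (a step that is already met when the one before it is completed fails the run):
1. valve handle at 60 degrees (within 8) with the lid still shut (value of joint valve between 0.907 and 1.187 rad and value of joint lid below 0.06 rad), for 0.3 s.
2. the lid lifted by the gripper to 50 degrees (within 6) (value of joint lid between 0.768 and 0.977 rad and contact force between the fingers and lid above 0.5 N), for 0.3 s.
At the end, for the whole second after the job is handed in: the gripper's fingers hold the lid still at 50 degrees (within 6), the valve handle stands at 60 degrees (within 8), and the sanitizer bottle, tube rack and swab carton are within 30 mm of where they stood (all of step 2 and velocity of joint lid between -0.05 and 0.05 rad/s and value of joint valve between 0.907 and 1.187 rad and distance of each of sanitizer, tube_rack, swab_carton from where it was at the start of the episode below 0.03 m); the arm keeps its last pose, push and grip.
It fails at once if the lid is opened while the valve is not at its mark (value of joint lid above 0.12 rad and (value of joint valve below 0.907 rad or value of joint valve above 1.187 rad)).
It fails at once if a bystander is pushed or knocked over (distance of any of sanitizer, tube_rack, swab_carton from where it was at the start of the episode above 0.03 m or angle between any of sanitizer, tube_rack, swab_carton's own z axis and vertical above 0.3 rad).
It also fails if it takes over 48 s, if anything falls off the work surface, if the arm or the gripper's body presses on something with over 40 N, if the wrist force passes 120 N, or if a joint passes its speed limit or range.

## Working session

There is one attempt and no reset: what is moved stays moved. The work goes in short steps, Python scripts to look and compute and a tool call to move; the robot and the scene stay as the last step left them, time stands still between calls to the robot, and variables do not carry over. Pictures are saved under pics/ and viewed, at most 10 in all, crops included, and the job is handed in when it is done.

Besides the shell and the picture viewer there is one more tool, called after "Request:" as name(argument=value, ...) on one line, values as JSON. move_arm: Moves the arm, as the interface text tells. Its arguments: {"type":"object","properties":{"deltas":{"type":"array","items":{"type":"number"}}},"required":["deltas"]}

```bash
mkdir -p pics; cat > h.py <<'E'
import numpy as np, cv2
from scipy.spatial.transform import Rotation as R
from bench import robot
def rot(o):
    o=np.array(o,float)
    if o.shape==(3,3): return o
    return R.from_euler('xyz',o).as_matrix() if o.size==3 else R.from_quat(o).as_matrix()
def cloud(s):
    d=s['depth']; f=240/np.tan(np.radians(s['fov_y'])/2)
    v,u=np.mgrid[0:480,0:640]
    P=np.stack([(u-s['cx'])/f*d,-(v-s['cy'])/f*d,-d],-1)
    return P@rot(s['orientation']).T+np.array(s['origin'])
E
python3 - <<'E'
from h import *
ims=[]
for n in('scene','top'):
    s=robot.snapshot(n); np.save(n+'.npy',s,allow_pickle=True)
    print({k:v for k,v in s.items() if k not in('image','depth')})
    cv2.imwrite(f'pics/{n}.png',s['image'][...,::-1])
print(robot.get_obs())
E
```

```text
{'fov_y': 57.81330312016627, 'cx': 318.6887639455736, 'cy': 238.69115359813583, 'origin': array([1.16322295, 0.16438726, 0.95454716]), 'orientation': array([ 6.42796659e-01, -1.65127346e-03,  1.88581797e+00])}
{'fov_y': 55.96037491670612, 'cx': 323.03432309927234, 'cy': 240.04136021165002, 'origin': array([ 0.39100218, -0.00430641,  1.04854407]), 'orientation': array([ 0.16926196, -0.03233457, -1.5595527 ])}
{'time': 0.1, 'joint_positions': array([ 1.11490318e+00,  8.78412653e-02,  1.37203754e+00, -3.72789908e-06,
        1.68357413e+00, -1.03098172e-01]), 'qvel': array([-0.00067915, -0.00154989, -0.00258275,  0.00047101,  0.00156365,
       -0.0012624 ]), 'joint_torque': array([ 2.78518441e-03, -3.41250765e+01, -3.03302801e+01,  7.19676423e-02,
        3.03796912e-02, -8.49148660e-05]), 'tool_pos': array([0.18983607, 0.51570477, 0.20447624]), 'ee_rot': array([-3.13974187e+00, -1.87766322e-04,  2.78879709e+00]), 'wrist_force': array([ 0.47223717,  0.15000256, -0.15962996]), 'wrist_torque': array([-0.00027841, -0.00602286,  0.0232963 ]), 'finger_force': 0.0, 'width': 0.09401376846803697}
```

View pics/scene.png

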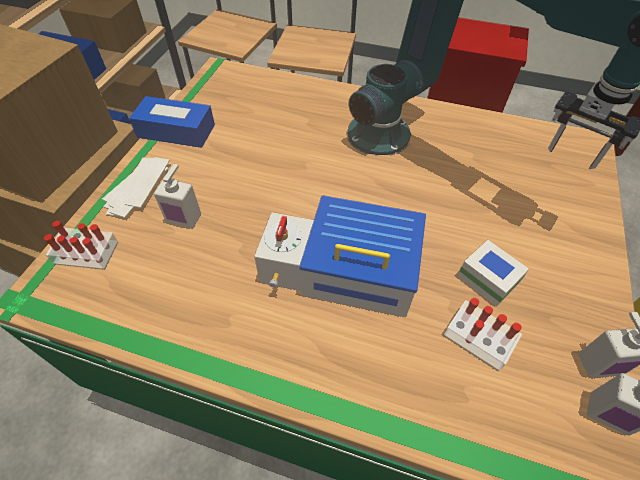

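View pics/top.png

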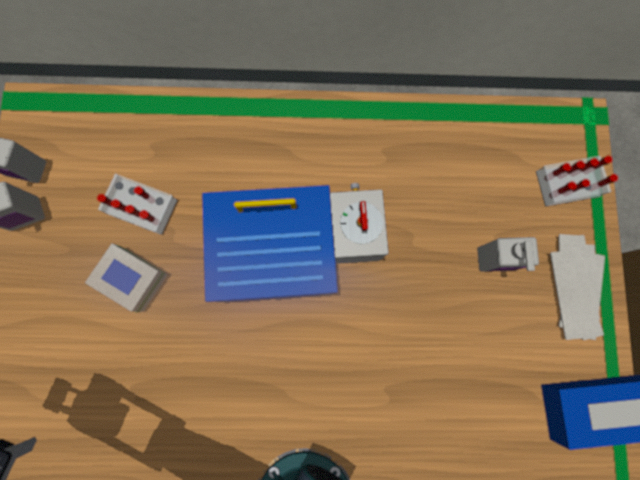

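The top view shows the yellow handle at about (265,204), the red valve handle at (363,218), and the blue lid at (270,243). The rack (138,203) and carton (125,277) are on the left. The sanitizer (508,255) is on the right, well clear.

```bash
python3 - <<'E'
from h import *
for n in('top','scene'):
    s=np.load(n+'.npy',allow_pickle=True).item(); P=cloud(s); im=s['image'];h=cv2.cvtColor(im,cv2.COLOR_RGB2HSV);H,S,V=[h[...,i].astype(int) for i in range(3)]
    def near(m):
        k=cv2.connectedComponentsWithStats(m.astype(np.uint8)); return k
    X=P[...,0];Y=P[...,1];Z=P[...,2]
    reg=(X>.25)&(X<.85)&(Y>-.3)&(Y<.35)
    f=240/np.tan(np.radians(s['fov_y'])/2)
    def ray(uv,z):
        uv=np.atleast_2d(uv); d=np.stack([(uv[:,0]-s['cx'])/f,-(uv[:,1]-s['cy'])/f,-np.ones(len(uv))],-1)@rot(s['orientation']).T
        o=np.array(s['origin']); return (o+d*((z-o[2])/d[:,2])[:,None])[:,:2]
    for nm,m,z in(('lid',(H>100)&(H<130)&(S>90)&reg&(abs(Z-.134)<.012),.1345),('yellow',(H>18)&(H<32)&(S>170)&(V>90)&reg&(Z>.155),.183),('red',((H<7)|(H>173))&(S>150)&reg&(Z>.14)&(Y<.05),.17),('green',(H>50)&(H<85)&(S>100)&reg&(abs(Z-.13)<.02),.135)):
        v,u=np.nonzero(m); uv=np.stack([u,v],1).astype(float)
        if len(u)<4: print(n,nm,'none');continue
        c=ray(uv,z); (cx,cy),(w,hh),a=cv2.minAreaRect(c.astype(np.float32))
        pc=np.linalg.svd(c-c.mean(0))[2][0] if len(c)<3000 else [0,0]
        print(n,nm,len(u),'rect',np.round([cx,cy,w,hh],4),round(a,2),'mean',c.mean(0).round(4),'pca',np.degrees(np.arctan2(pc[1],pc[0])).round(1),'medZ',np.median(Z[m]).round(4))
E
```

```text
top lid 13437 rect [0.542  0.0786 0.2248 0.2647] 4.8 mean [0.5366 0.0793] pca 0.0 medZ 0.136
top yellow 277 rect [0.611  0.0849 0.0121 0.1158] 5.4 mean [0.6116 0.0853] pca -85.1 medZ 0.1862
top red 118 rect [0.6149 0.1412 0.5216 0.0525] 84.68 mean [ 0.5866 -0.1012] pca -93.8 medZ 0.1724
top green 5 rect [ 0.6029 -0.0765  0.0046  0.0029] 63.81 mean [ 0.6031 -0.0767] pca -124.5 medZ 0.1231
scene lid 8341 rect [0.5479 0.0798 0.2296 0.2635] 4.79 mean [0.5532 0.0829] pca 0.0 medZ 0.134
scene yellow 236 rect [0.6148 0.0869 0.1173 0.0235] 86.97 mean [0.6154 0.0875] pca 94.1 medZ 0.1832
scene red 99 rect [ 0.6016 -0.1057  0.0706  0.0205] 4.27 mean [ 0.5975 -0.1086] pca 8.5 medZ 0.1703
scene green 7 rect [ 0.6146 -0.0735  0.0075  0.0036] 58.17 mean [ 0.6146 -0.0735] pca 53.1 medZ 0.1225
```

Request:
move_arm(deltas=[0, 0, 0.15, 0, 0, -5, -1, 0, 0, 0.3, 0, 0, -10, -1, 0, 0, 0.45, -5, -4, -12.5, -1, 0, 0, 0.6, -9, -7, -12.5, -1, 0, 0, 0.75, -13, -10, -12.5, -1, 0, 0, 0.9, -17, -13, -12.5, -1, 0, 0, 1.05, -21, -16, -12.5, -1, 0, 0, 1.2, -25, -19, -12.5, -1])

```text
time: 0.9
tool_pos: [0.3498, 0.2645, 0.3302]
ee_rot: [-3.141, 0.0, 1.583]
wrist_force: [1.1, 0.3, 1.1]
width: 0.0939
finger_force: 0.0
```

```bash
cat >> h.py <<'E'
def to(p,rpy):
    o=robot.get_obs(); A=R.from_euler('xyz',o['ee_rot']); B=R.from_euler('xyz',rpy)
    print('t',round(o['time'],2),'pos',o['tool_pos'].round(4),'rpy',np.round(o['ee_rot'],3),'w',round(o['width'],4),'F',o['wrist_force'].round(1),'ff',round(o['finger_force'],1))
    print('turn',(A.inv()*B).as_rotvec().round(3),'shift cm',(100*A.inv().apply(np.array(p)-o['tool_pos'])).round(2))
E
python3 -c "
from h import *
to([.56,-.11,.33],[np.pi,0,.2])"
```

```text
t 0.9 pos [0.3498 0.2645 0.3302] rpy [-3.141  0.     1.583] w 0.0939 F [1.1 0.3 1.1] ff 0.0
turn [-0.     0.     1.383] shift cm [-3.771e+01  2.056e+01  1.000e-02]
```

Request:
move_arm(deltas=[0, 0, 0.15, -4, 2.5, 0, -1, 0, 0, 0.3, -8, 4.5, 0, -1, 0, 0, 0.45, -12.5, 6.8, 0, -1, 0, 0, 0.6, -17, 9.2, 0, -1, 0, 0, 0.75, -21, 11.5, 0, -1, 0, 0, 0.9, -25, 13.7, 0, -1, 0, 0, 1.05, -29.5, 16, 0, -1, 0, 0, 1.2, -34, 18.5, 0, -1])

```text
time: 1.7
tool_pos: [0.5399, -0.0705, 0.3301]
ee_rot: [-3.141, 0.0, 0.382]
wrist_force: [1.0, -0.0, 0.4]
width: 0.0939
finger_force: 0.0
```

Request:
move_arm(deltas=[0, 0, 0.1, -2, -1, 0, 0, 0, 0, 0.18, -3, -1, 0, 0, 0, 0, 0.18, -3, -1, 0, 0, 0, 0, 0.18, -3, -1, 0, 0])

```text
time: 2.1
tool_pos: [0.508, -0.0706, 0.3304]
ee_rot: [-3.141, -0.0, 0.21]
wrist_force: [0.1, 0.4, 0.2]
width: 0.0658
finger_force: 0.0
```

```bash
python3 - <<'E'
from h import *
to([.59,-.112,.33],[np.pi,0,.2])
s=robot.snapshot('wrist'); s['obs']=robot.get_obs(); np.save('w1.npy',s,allow_pickle=True)
print({k:v for k,v in s.items() if k not in('image','depth','obs')})
cv2.imwrite('pics/w1.png',s['image'][...,::-1])
E
```

```text
t 2.1 pos [ 0.508  -0.0706  0.3304] rpy [-3.141 -0.     0.21 ] w 0.0658 F [0.1 0.4 0.2] ff 0.0
turn [-0.   -0.    0.01] shift cm [7.16 5.76 0.04]
{'fov_y': 65.70646984690485, 'cx': 320.7502123995582, 'cy': 236.10684606429092, 'T_tool_cam': array([[-2.40591629e-04,  9.69422910e-01,  2.45395933e-01,
         7.30945864e-02],
       [ 9.99999970e-01,  2.44164953e-04,  1.58622156e-05,
         2.13390575e-04],
       [-4.45398910e-05,  2.45395929e-01, -9.69422940e-01,
        -1.79236784e-01],
       [ 0.00000000e+00,  0.00000000e+00,  0.00000000e+00,
         1.00000000e+00]])}
```

View pics/w1.png

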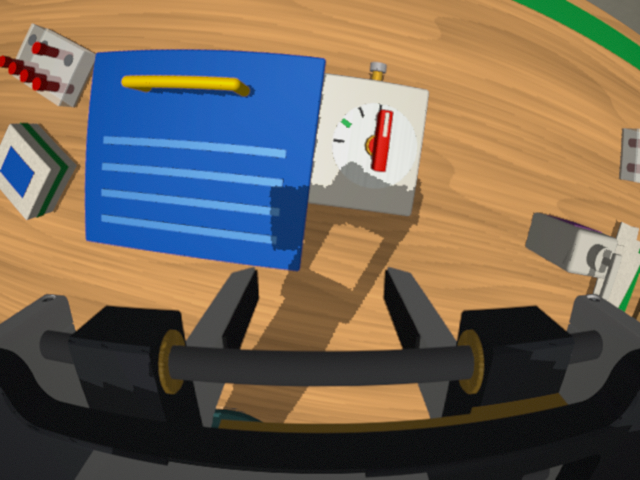

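The wrist view shows the red handle at (383,140), with its white line pointing up. The green mark is at (347,123) and the black marks at (362,113) and (339,141). The yellow handle is at (185,85).

```bash
cat >> h.py <<'E'
def wray(s,uv,z):
    o=s['obs']; A=rot(o['ee_rot']); T=s['T_tool_cam']; f=240/np.tan(np.radians(s['fov_y'])/2)
    uv=np.atleast_2d(np.array(uv,float)); x=uv[:,0]-s['cx']; y=uv[:,1]-s['cy']; r=np.hypot(x,y); t=r/f
    d=np.stack([x/r*np.sin(t),-y/r*np.sin(t),-np.cos(t)],-1)@T[:3,:3].T@A.T
    c=A@T[:3,3]+o['tool_pos']; return (c+d*((z-c[2])/d[:,2])[:,None])[:,:2]
def masks(s):
    h=cv2.cvtColor(s['image'],cv2.COLOR_RGB2HSV);H,S,V=[h[...,i].astype(int) for i in range(3)]
    return dict(red=((H<6)|(H>174))&(S>180)&(V>60),yellow=(H>18)&(H<32)&(S>170)&(V>120),green=(H>55)&(H<85)&(S>100),lid=(H>100)&(H<130)&(S>120))
def meas(s,lim,zs):
    M=masks(s)
    for k,z in zs.items():
        m=M[k].copy(); b=np.zeros_like(m); b[lim[1]:lim[3],lim[0]:lim[2]]=1; m&=b
        n,l,st,_=cv2.connectedComponentsWithStats(m.astype(np.uint8)); i=1+np.argmax(st[1:,4]); v,u=np.nonzero(l==i)
        c=wray(s,np.stack([u,v],1),z); (cx,cy),wh,a=cv2.minAreaRect(c.astype(np.float32)); pc=np.linalg.svd(c-c.mean(0),full_matrices=False)[2][0]
        print(k,len(u),np.round([cx,cy],4),np.round(wh,4),round(a,1),'mean',c.mean(0).round(4),'pca',np.degrees(np.arctan2(pc[1],pc[0])).round(1))
E
python3 - <<'E'
from h import *
s=np.load('w1.npy',allow_pickle=True).item()
meas(s,(80,40,430,270),dict(red=.172,yellow=.183,green=.1225,lid=.1345))
print(wray(s,[[347,123],[362,113],[339,141],[374,146]],.122).round(4))
x=s['image'][90:200,310:440,::-1]; cv2.imwrite('pics/w1c.png',cv2.resize(x,None,fx=5,fy=5,interpolation=2))
E
```

```text
red 728 [ 0.5951 -0.1061] [0.0554 0.0172] 4.9 mean [ 0.592  -0.1077] pca -173.1
yellow 1327 [0.6134 0.086 ] [0.0111 0.1197] 4.9 mean [0.6138 0.0829] pca -85.3
green 42 [ 0.607  -0.0758] [0.0095 0.0046] 65.4 mean [ 0.6071 -0.0758] pca 65.3
lid 44178 [0.5446 0.0805] [0.2228 0.2639] 4.8 mean [0.5452 0.0675] pca -82.2
[[ 0.6069 -0.0771]
 [ 0.6208 -0.0901]
 [ 0.5867 -0.0731]
 [ 0.5898 -0.1098]]
```

View pics/w1c.png

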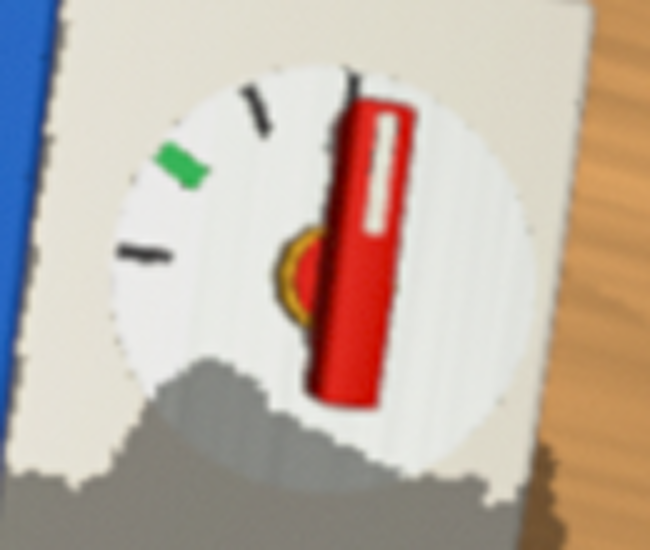

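The crop shows the handle near the 0 mark. The right edge of its top face runs from (393,112) to (386,171) in full-image pixels, and the white line from (387,113) to (385,136).

```bash
python3 - <<'E'
from h import *
s=np.load('w1.npy',allow_pickle=True).item()
for a,b in (((393,112),(385.8,171)),((387.4,113),(384.8,136.5))):
    p=wray(s,[a,b],.173); d=p[0]-p[1]; print(p.round(4),np.degrees(np.arctan2(d[1],d[0])),np.linalg.norm(d))
ye=.0845; ex=np.array([np.cos(ye),np.sin(ye)]);ey=np.array([-ex[1],ex[0]])
o=np.array([.5440,.0800]); v=o+.03*ex-.195*ey
print('valve',v,'handle',o+.07*ex,'hinge',o-.11*ex)
for d in(0,30,60,90):
  a=ye+np.radians(d); print(d,(v+.038*np.array([np.cos(a),np.sin(a)])).round(4))
to([*v,.141],[np.pi,0,ye+.06])
E
```

```text
[[ 0.6231 -0.1128]
 [ 0.5687 -0.1184]] 5.847567069807776 0.05470562184849252
[[ 0.6209 -0.108 ]
 [ 0.5992 -0.1103]] 6.208084748364918 0.021774401470515226
valve [ 0.59035086 -0.11177226] handle [0.61375024 0.08590796] hinge [0.43439248 0.07071606]
0 [ 0.6282 -0.1086]
30 [ 0.6215 -0.0901]
60 [ 0.6065 -0.0774]
90 [ 0.5871 -0.0739]
t 2.15 pos [ 0.5081 -0.0704  0.3305] rpy [-3.142 -0.     0.211] w 0.0613 F [-0.2 -0.2 -0.6] ff 0.0
turn [-0.    -0.     0.066] shift cm [ 7.17  5.77 18.95]
```

Request:
move_arm(deltas=[0, 0, 0.1, 4, 3, 0, 0, 0, 0, 0.1, 7.2, 5.8, 0, 0, 0, 0, 0.1, 7.2, 5.8, 4, 0, 0, 0, 0.1, 7.2, 5.8, 8, 0, 0, 0, 0.1, 7.2, 5.8, 12, 0, 0, 0, 0.1, 7.2, 5.8, 15, 0, 0, 0, 0.1, 7.2, 5.8, 17, 0, 0, 0, 0.1, 7.2, 5.8, 18.6, 0])

```text
time: 2.95
tool_pos: [0.5898, -0.1114, 0.1421]
ee_rot: [-3.14, 0.002, 0.111]
wrist_force: [-0.2, 1.6, -0.3]
width: 0.0469
finger_force: 0.0
```

Request:
move_arm(deltas=[0, 0, 0, 0, 0, 0, 0.3, 0, 0, 0, 0, 0, 0, 0.6, 0, 0, 0, 0, 0, 0, 1, 0, 0, 0, 0, 0, 0, 1, 0, 0, 0, 0, 0, 0, 1, 0, 0, 0, 0, 0, 0, 1])

```text
time: 3.55
tool_pos: [0.5912, -0.1108, 0.1462]
ee_rot: [-3.139, -0.003, 0.11]
wrist_force: [-0.5, 4.9, 4.8]
width: 0.0172
finger_force: 30.0
```

```bash
python3 - <<'E'
from h import *
to([.5904,-.1118,.141],[np.pi,0,.0845+1.047])
print(robot.get_obs()['wrist_torque'])
E
```

```text
t 3.55 pos [ 0.5912 -0.1108  0.1462] rpy [-3.139e+00 -3.000e-03  1.100e-01] w 0.0172 F [-0.5  4.9  4.8] ff 30.0
turn [-1.000e-03 -4.000e-03 -1.021e+00] shift cm [-0.09  0.09  0.52]
[ 1.07874331  0.1948179  -0.0987408 ]
```

```bash
python3 - <<'E'
from h import *
s=robot.snapshot('wrist')
cv2.imwrite('pics/w2.png',s['image'][...,::-1])
to([.5904,-.1118,.141],[np.pi,0,.0845+1.047])
E
```

```text
t 3.6 pos [ 0.5912 -0.1108  0.1461] rpy [-3.139e+00 -3.000e-03  1.100e-01] w 0.0175 F [0.5 5.9 3.7] ff 30.0
turn [-1.000e-03 -4.000e-03 -1.021e+00] shift cm [-0.09  0.09  0.51]
```

View pics/w2.png

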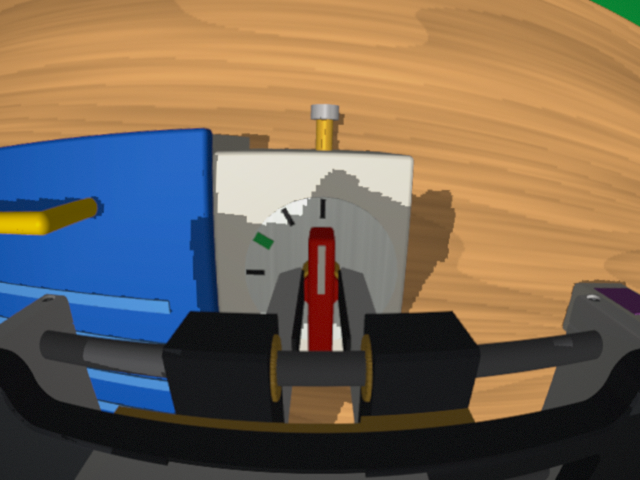

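The handle (320,280) sits centred between the fingers. The fingertips seem to pinch the hub ring under the bar, since the opening reads 17 mm rather than 12. I'll regrip a little higher.

Request:
move_arm(deltas=[0, 0, 0, 0, 0, 0, 0.3, 0, 0, 0, 0, 0, -0.5, 0.3, 0, 0, 0, 0, 0, -0.8, 0.3, 0, 0, 0, 0, 0, -0.8, 1, 0, 0, 0, 0, 0, -0.8, 1, 0, 0, 0, 0, 0, -0.8, 1, 0, 0, 0, 0, 0, -0.8, 1, 0, 0, 0, 0, 0, -0.8, 1])

```text
time: 4.4
tool_pos: [0.5901, -0.1109, 0.1523]
ee_rot: [-3.139, 0.001, 0.11]
wrist_force: [-1.9, 5.2, 1.5]
width: 0.0117
finger_force: 30.0
```

Request:
move_arm(deltas=[0, 0, -0.13, 0, 0.05, 0, 1, 0, 0, -0.26, 0, 0.05, 0, 1, 0, 0, -0.39, 0, 0.05, 0, 1, 0, 0, -0.52, 0, 0.05, 0, 1, 0, 0, -0.65, 0, 0.05, 0, 1, 0, 0, -0.78, 0, 0.05, 0, 1, 0, 0, -0.91, 0, 0.05, 0, 1, 0, 0, -1.02, 0, 0.05, 0, 1])

```text
time: 5.2
tool_pos: [0.5891, -0.1095, 0.1523]
ee_rot: [-3.136, -0.004, 1.136]
wrist_force: [-4.8, 9.3, 2.7]
width: 0.0119
finger_force: 30.0
```

Request:
move_arm(deltas=[0, 0, 0, 0, 0, 0, 1, 0, 0, 0, 0, 0, 0, 1])

```text
time: 5.4
tool_pos: [0.5891, -0.1095, 0.1523]
ee_rot: [-3.136, -0.004, 1.131]
wrist_force: [-3.5, 8.7, 2.9]
width: 0.0118
finger_force: 30.0
```

```bash
python3 -c "
from h import *
to([.5904,-.1118,.152],[np.pi,0,.0845+1.047])"
```

```text
t 5.4 pos [ 0.5891 -0.1095  0.1523] rpy [-3.136 -0.004  1.131] w 0.0118 F [-3.5  8.7  2.9] ff 30.0
turn [-0.006 -0.004 -0.   ] shift cm [-0.15  0.22  0.03]
```

Request:
move_arm(deltas=[0, 0, 0, 0.1, -0.1, 0, 1, 0, 0, 0, 0.1, -0.1, 0, 0.3, 0, 0, 0, 0.1, -0.1, 0, 0.3, 0, 0, 0, 0.1, -0.1, 0, 0.3, 0, 0, 0, 0.1, -0.1, -3, 0.3, 0, 0, 0, 0.1, -0.1, -7, 0.3, 0, 0, 0, -3, -0.1, -11, 0.3, 0, 0, 0, -7, -0.1, -14, 0])

```text
time: 6.2
tool_pos: [0.5603, -0.1756, 0.2949]
ee_rot: [3.138, 0.0, 1.132]
wrist_force: [0.9, -0.7, -0.4]
width: 0.038
finger_force: 0.0
```

Request:
move_arm(deltas=[0, 0, 0, 0, 0, -2, 0, 0, 0, 0, 0, 0, -4, 0, 0, 0, 0, 0, 0, -4, 0])

```text
time: 6.5
tool_pos: [0.5605, -0.1768, 0.3358]
ee_rot: [3.134, 0.0, 1.127]
wrist_force: [0.5, 0.3, 0.4]
width: 0.0467
finger_force: 0.0
```

```bash
python3 - <<'E'
from h import *
to([.6137,.0859,.32],[np.pi,0,.0845+np.pi/2])
s=robot.snapshot('wrist'); s['obs']=robot.get_obs(); np.save('w3.npy',s,allow_pickle=True)
cv2.imwrite('pics/w3.png',s['image'][...,::-1])
E
```

```text
t 6.5 pos [ 0.5605 -0.1768  0.3358] rpy [3.134 0.    1.127] w 0.0467 F [0.5 0.3 0.4] ff 0.0
turn [ 0.007  0.002 -0.528] shift cm [26.01 -6.48  1.53]
```

View pics/w3.png

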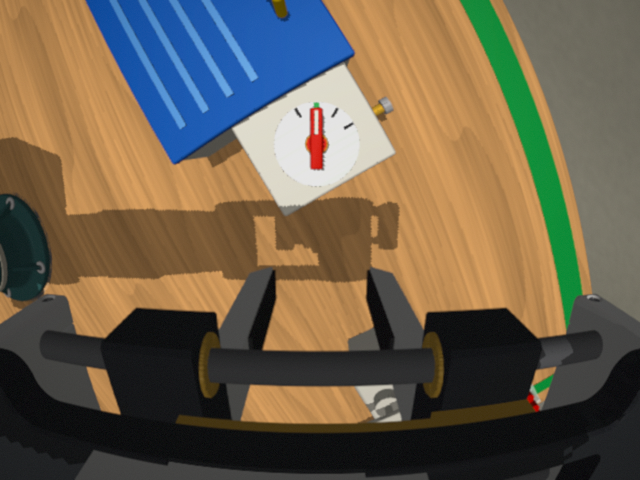

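The picture shows the red handle (317,135) pointing straight at the green mark (317,104), so the valve is set. Next is the lid handle.

Request:
move_arm(deltas=[0, 0, -0.08, 3, -0.8, 0, 0, 0, 0, -0.16, 7, -1.8, 0, 0, 0, 0, -0.24, 11, -2.8, 0, 0, 0, 0, -0.32, 15, -3.8, 0, 0, 0, 0, -0.4, 19, -4.8, 0, 0, 0, 0, -0.47, 22.5, -5.6, 0, 0, 0, 0, -0.528, 26, -6.5, 0, 0, 0, 0, -0.528, 26, -6.5, 1.5, 0])

```text
time: 7.35
tool_pos: [0.6128, 0.0921, 0.3164]
ee_rot: [3.141, -0.001, 1.664]
wrist_force: [-0.9, 0.2, 0.5]
width: 0.0469
finger_force: 0.0
```

```bash
python3 - <<'E'
from h import *
to([.6140,.086,.1605],[np.pi,0,.0845+np.pi/2])
E
```

```text
t 7.35 pos [0.6128 0.0921 0.3164] rpy [ 3.141e+00 -1.000e-03  1.664e+00] w 0.0469 F [-0.9  0.2  0.5] ff 0.0
turn [ 0.001 -0.001  0.009] shift cm [-0.64  0.05 15.58]
```

Request:
move_arm(deltas=[0, 0, 0, -0.3, 0, 3, 0, 0, 0, 0, -0.3, 0, 7, 0, 0, 0, 0, -0.3, 0, 10, 0, 0, 0, 0, -0.3, 0, 12, 0, 0, 0, 0, -0.3, 0, 14, 0, 0, 0, 0, -0.3, 0, 15.6, 0, 0, 0, 0, -0.3, 0, 15.6, 0, 0, 0, 0, -0.3, 0, 15.6, 0])

```text
time: 8.15
tool_pos: [0.6118, 0.0845, 0.1597]
ee_rot: [-3.139, 0.0, 1.657]
wrist_force: [0.5, -0.3, -0.0]
width: 0.0468
finger_force: 0.0
```

```bash
python3 - <<'E'
from h import *
to([.6140,.086,.1605],[np.pi,0,.0845+np.pi/2])
s=robot.snapshot('wrist'); cv2.imwrite('pics/w4.png',s['image'][...,::-1])
E
```

```text
t 8.15 pos [0.6118 0.0845 0.1597] rpy [-3.139  0.     1.657] w 0.0468 F [ 0.5 -0.3 -0. ] ff 0.0
turn [-0.003  0.     0.002] shift cm [ 0.13  0.24 -0.08]
```

View pics/w4.png

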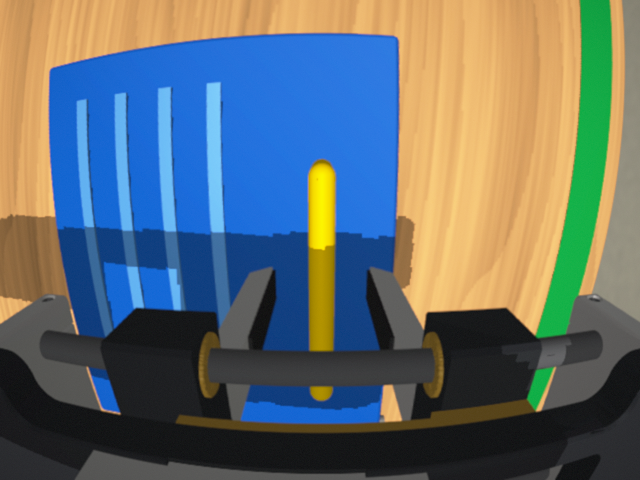

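The yellow bar (321,280) is centred between the fingers and parallel to the pads, so I'll close.

Request:
move_arm(deltas=[0, 0, 0, 0, 0.1, 0, 1, 0, 0, 0, 0, 0.1, 0, 1, 0, 0, 0, 0, 0.1, 0, 1, 0, 0, 0, 0, 0.1, 0, 1, 0, 0, 0, 0, 0.1, 0, 1, 0, 0, 0, 0, 0.1, 0, 1])

```text
time: 8.8
tool_pos: [0.612, 0.0844, 0.1614]
ee_rot: [-3.138, 0.0, 1.657]
wrist_force: [-4.8, -0.8, 4.0]
width: 0.0109
finger_force: 30.0
```

```bash
python3 - <<'E'
from h import *
# arc waypoints: rotate tool rigidly about hinge, in current tool axes
o=robot.get_obs(); A=R.from_euler('xyz',o['ee_rot']); p=o['tool_pos']
ye=.0845; ex=np.array([np.cos(ye),np.sin(ye),0]);ey=np.array([-ex[1],ex[0],0])
g=p-A.apply([0,0,1])*-0.0-A.apply([0,0,.019]); hh=g-.18*ex-np.array([0,0,.059])
print('w',o['width'],'ff',o['finger_force'],'F',o['wrist_force'],'p',p,'hinge from grasp',hh)
for k in range(1,17):
    th=np.radians(50)*k/16; tt=th*0.8
    Q=R.from_rotvec(-th*ey); g2=hh+Q.apply(g-hh)
    B=R.from_rotvec(-tt*ey)*A; p2=g2+B.apply([0,0,.019])
    print(k,round(np.degrees(th),1),(A.inv()*B).as_rotvec().round(3),(100*A.inv().apply(p2-p)).round(2))
E
```

```text
w 0.010862828076029955 ff 30.00051587820053 F [-4.75803712 -0.8072069   3.97662492] p [0.61202339 0.0843756  0.16141398] hinge from grasp [0.43272714 0.0691891  0.12141388]
1 3.1 [-0.044 -0.     0.   ] [ 0.   -0.27 -0.97]
2 6.2 [-0.087 -0.     0.   ] [ 0.   -0.59 -1.93]
3 9.4 [-0.131 -0.     0.   ] [ 0.   -0.96 -2.87]
4 12.5 [-0.175 -0.     0.   ] [ 0.   -1.39 -3.78]
5 15.6 [-0.218 -0.     0.   ] [ 0.   -1.86 -4.67]
6 18.8 [-0.262 -0.     0.   ] [ 0.   -2.38 -5.53]
7 21.9 [-0.305 -0.     0.   ] [ 0.   -2.94 -6.36]
8 25.0 [-0.349 -0.     0.   ] [ 0.01 -3.55 -7.16]
9 28.1 [-0.393 -0.001  0.   ] [ 0.01 -4.2  -7.92]
10 31.3 [-0.436 -0.001  0.   ] [ 0.01 -4.9  -8.64]
11 34.4 [-0.48  -0.001  0.   ] [ 0.01 -5.63 -9.33]
12 37.5 [-0.524 -0.001  0.   ] [ 0.01 -6.39 -9.97]
13 40.6 [-0.567 -0.001  0.   ] [ 1.000e-02 -7.190e+00 -1.057e+01]
14 43.8 [-0.611 -0.001  0.   ] [ 1.000e-02 -8.020e+00 -1.112e+01]
15 46.9 [-0.654 -0.001  0.   ] [ 1.000e-02 -8.880e+00 -1.163e+01]
16 50.0 [-0.698 -0.001  0.   ] [ 1.000e-02 -9.770e+00 -1.209e+01]
```

Request:
move_arm(deltas=[-0.044, 0, 0, 0, -0.27, -0.97, 1, -0.087, 0, 0, 0, -0.59, -1.93, 1, -0.131, 0, 0, 0, -0.96, -2.87, 1, -0.175, 0, 0, 0, -1.39, -3.78, 1, -0.218, 0, 0, 0, -1.86, -4.67, 1, -0.262, 0, 0, 0, -2.38, -5.53, 1, -0.305, 0, 0, 0, -2.94, -6.36, 1, -0.349, 0, 0, 0, -3.55, -7.16, 1])

```text
time: 9.6
tool_pos: [0.5778, 0.0816, 0.2318]
ee_rot: [2.792, -0.0, 1.657]
wrist_force: [0.9, 0.8, -4.0]
width: 0.011
finger_force: 30.0
```

```bash
cat > arc.py <<'E'
from h import *
o=robot.get_obs(); A=R.from_euler('xyz',o['ee_rot']); p=o['tool_pos']
ye=.0845; ex=np.array([np.cos(ye),np.sin(ye),0]);ey=np.array([-ex[1],ex[0],0]); hh=np.array([.4337,.0698,.1208])
g=p-A.apply([0,0,.019]); r=g-hh; ang=np.degrees(np.arctan2(r[2],r@ex)); tilt=np.degrees(np.arcsin(A.apply([0,0,1])@ex))
print('t',o['time'],'w',o['width'],'ff',o['finger_force'],'F',o['wrist_force'],'lid deg',ang-18.15,'radius',np.hypot(r[2],r@ex),'tilt',tilt)
for k in range(1,9):
    th=np.radians(50-(ang-18.15))*k/8; tt=th*0.8
    g2=hh+R.from_rotvec(-th*ey).apply(r*.1894/np.linalg.norm(r) if 0 else r)
    B=R.from_rotvec(-tt*ey)*A; p2=g2+B.apply([0,0,.019])
    print((A.inv()*B).as_rotvec().round(3),(100*A.inv().apply(p2-p)).round(2))
E
python3 arc.py
```

```text
t 9.6 w 0.010989317678082984 ff 30.00225305557251 F [ 0.92068627  0.76297413 -4.04640202] lid deg 24.868158514939154 radius 0.18887990827551565 tilt 20.046838527059606
[-0.044 -0.    -0.   ] [ 0.   -0.35 -0.94]
[-0.088 -0.    -0.   ] [ 0.   -0.74 -1.87]
[-0.132 -0.    -0.   ] [ 0.   -1.19 -2.76]
[-0.175 -0.    -0.   ] [ 0.01 -1.69 -3.64]
[-0.219 -0.    -0.   ] [ 0.01 -2.23 -4.48]
[-0.263 -0.    -0.   ] [ 0.01 -2.82 -5.29]
[-0.307 -0.    -0.   ] [ 0.01 -3.45 -6.06]
[-0.351 -0.    -0.   ] [ 0.01 -4.12 -6.8 ]
```

The lid is tracking the arc well.

Request:
move_arm(deltas=[-0.044, 0, 0, 0, -0.35, -0.94, 1, -0.088, 0, 0, 0, -0.74, -1.87, 1, -0.132, 0, 0, 0, -1.19, -2.76, 1, -0.175, 0, 0, 0, -1.69, -3.64, 1, -0.219, 0, 0, 0, -2.23, -4.48, 1, -0.263, 0, 0, 0, -2.82, -5.29, 1, -0.307, 0, 0, 0, -3.45, -6.06, 1, -0.351, 0, 0, 0, -4.12, -6.8, 1])

```text
time: 10.4
tool_pos: [0.5161, 0.0764, 0.2822]
ee_rot: [2.44, -0.001, 1.657]
wrist_force: [1.2, 1.2, -2.5]
width: 0.0111
finger_force: 30.0
```

Request:
move_arm(deltas=[0, 0, 0, 0, 0, 0, 1, 0, 0, 0, 0, 0, 0, 1, 0, 0, 0, 0, 0, 0, 1, 0, 0, 0, 0, 0, 0, 1, 0, 0, 0, 0, 0, 0, 1, 0, 0, 0, 0, 0, 0, 1, 0, 0, 0, 0, 0, 0, 1, 0, 0, 0, 0, 0, 0, 1])

```text
time: 11.2
tool_pos: [0.5163, 0.0764, 0.2821]
ee_rot: [2.442, -0.001, 1.657]
wrist_force: [1.4, 2.4, -2.9]
width: 0.011
finger_force: 30.0
```

```bash
python3 arc.py; python3 - <<'E'
from h import *
s=robot.snapshot('scene'); cv2.imwrite('pics/s2.png',s['image'][...,::-1])
P=cloud(s); h=cv2.cvtColor(s['image'],cv2.COLOR_RGB2HSV)
m=(h[...,0]>100)&(h[...,0]<130)&(h[...,1]>120)&(P[...,0]>.4)&(P[...,0]<.7)&(P[...,1]>-.07)&(P[...,1]<.23)&(P[...,2]>.14)&(P[...,2]<.33)
q=P[m]; q=q[np.isfinite(q).all(1)]; n=np.linalg.svd(q-q.mean(0),full_matrices=False)[2][2]; print('lid plane tilt',len(q),np.degrees(np.arccos(abs(n[2]))))
E
```

```text
t 11.2 w 0.010981620339178832 ff 30.00097632408142 F [ 1.36332451  2.37310833 -2.89190474] lid deg 49.97481130764593 radius 0.1894964470302355 tilt 40.05694187615859
[-0. -0. -0.] [ 0. -0. -0.]
[-0. -0. -0.] [ 0. -0. -0.]
[-0. -0. -0.] [ 0. -0. -0.]
[-0. -0. -0.] [ 0. -0. -0.]
[-0. -0. -0.] [ 0. -0. -0.]
[-0. -0. -0.] [ 0.   -0.   -0.01]
[-0. -0. -0.] [ 0.   -0.   -0.01]
[-0. -0. -0.] [ 0.   -0.   -0.01]
lid plane tilt 752 39.65237076546175
```

View pics/s2.png

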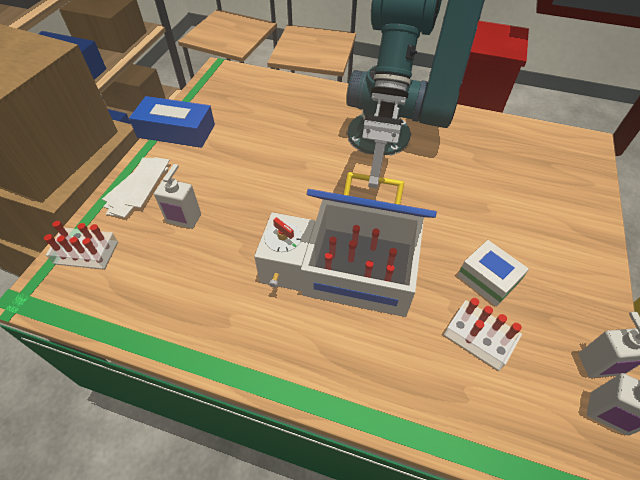

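The lid stands open with the gripper on the handle at (375,182). Its free-edge face at (370,203) tilts 39.7°, which puts the lid at about 50°. The valve (284,228) is at the green mark and the bystanders haven't moved, so I'm handing the job in.

```bash
python3 -c "
from bench import robot
print(robot.close_job())"
```

```text
the job is handed in; nothing more can be done
None
```

I handed the job in at about 11 s: the valve points at the green 60° mark, the gripper is holding the lid still at about 50°, and the sanitizer, rack and carton look unmoved; the hand-in returned no verdict.

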